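# Turn the lid of a round fittings box to the dowel compartment

## Robot

A 6-joint arm with a two-finger parallel gripper is mounted at the origin on a cart in front of the work surface, level with it; the furniture and walls round the work are solid. World frame = base frame: x ahead of the robot, y to its left, z up, the work surface at z = 0. Lengths are in mm, angles in rad, forces in N, time in s.
With the tool pointing down it reaches from about 350 to 850 mm from the base axis. Payload 8.1 kg.
Tool frame: the origin (TCP) lies between the finger pads; the fingertips stand 14 mm ahead of it and the grasp point (between the pads) lies 5 mm behind it (robot.tip_extent is the distance from the TCP to the fingertips, in mm); z points along the fingers, y is the line along which they close (so a half turn about z gives the same grasp; the last joint's range is limited). The gripper opens to 93 mm and grips with 3 to 60 N. Pads are 15 mm wide; open, the fingers measure 128 mm over their backs; the gripper's body (75 mm by 188 mm) begins 65 mm behind the grasp point.
Start: joints at [1.245, 0.13, 1.488, -0, 1.523, -0.085], TCP at [143.065, 582.698, 204.635] pointing down, gripper open.
Joint ranges: [-2.96, 2.96], [-0.89, 2.26], [0.02, 2.5], [-1.34, 4.48], [0, 2.73], [-2.66, 2.66]. Speed limits (rad/s): [2.39, 2.39, 2.79, 3.14, 3.14, 3.14].

## Interface

Orientations are given as a rotation vector (axis times angle).
In Python, from cell import robot gives the robot as it stands.
- The arm moves only by the shell command python3 -m handwheel 'ROWS' [FORCE]. ROWS is JSON, a list of rows, each an object with "twist": the turn, a rotation vector about the tool's x, y, z in degrees, a list of three; "travel": the shift along the tool's x, y, z in cm, a list of three; "fingers": the finger opening in cm, from 0 to 9.3. In form: [{"twist": [wx, wy, wz], "travel": [tx, ty, tz], "fingers": fingers}, ...]. A call has 1 to 8 rows; each row shifts and turns the commanded pose from where the row before left it, along the tool's axes as they then stand; what a row does not reach is not made up. A row lasts 1/12 s, in which the tool goes at most 41.7 mm and 7.16 degrees, less where a joint would pass 70% of its speed; a pose out of reach is approached as far as the arm can. A call is refused whole if a number of a shift passes 4.17 or a number of a turn 7.16, either way. A call with a gripper value outside its range is refused whole. The fingers move at their own pace and stop on an object; FORCE is the grip in N (left out, the last holds). Time passes only in rows, so rows that do not move let the fingers close. It gives the time, the measured TCP pose, the force, the opening and the grip force at its end, in the units of the state.
- robot.get_obs(): the state, without advancing time (a new reading comes with each control period).
- robot.grab_frame(name): name is "side" or "top"; returns (picture, depth): 420x560x3 uint8, red, green, blue; 420x560 float32, mm along the optical axis (not along the pixel's ray), 0 where there is no reading.
- robot.camera_info(name): a dict with "K" (3x3 intrinsics, pixels), "rvec" (rotation vector, rad) and "tvec" (3), from world to camera coordinates, as OpenCV has them. Camera axes: x right, y down, z forward; pixel columns grow to the right and rows downward; lengths in mm; the calibration is good to about 2 mm. A picture is of the moment at which its call begins. camera_info takes no time and is no camera call.
- robot.finish_job(): hands the job in; it is judged then, once.
The state is a dict: "time_s": time; "qpos": joint angles; "qd": joint speeds; "joint_efforts": joint torques, N m; "eef_pos": TCP position; "orientation": TCP orientation; "ft_force": force on the tool from outside, world axes, zero at the start; "wrist_torque": the same for the moment, N m; "gripper_width": opening from 0.0 (shut) to 1.0 (fully open); "grasp_force": force on a finger pad.
Only numpy, scipy, OpenCV 4.12 (cv2) and the standard library are available. Lean on these libraries where they do the work, as an engineer would, in place of code of your own. Each camera call takes 0.05 s, during which the arm holds its last target. There are 200 camera calls.

## Task

I want to refill the dowels: on the larger of the two round fittings boxes, turn the lid by its wooden grip until its opening stands fully over the compartment marked by the upright wooden dowel pin on the ledge, not the one marked by the hex nut. Then let go of the lid, and leave the smaller round box as it is.

Things in the scene. Friction and masses are not known exactly. Their poses are not given: they have to be found in the camera images.
- large_grip (a point): Wooden grip bar on the large box's lid, 44 long (x), 16 wide (y: pinch here), 37 high. Point: on the lid's upright turning axis, top of the bar, 99 mm above the table; the lid's face is at 62. Axes turn with the lid: z up, x along the bar to the lid's one opening, a ring sector 29 degrees either side of x, 25 to 53 mm from the axis. Turns both ways, drag 0.05 N m, stays where left.
- large_box: Larger round black box, fixed; 164 mm across its ledge (top 40 mm up), aluminium lid 117. Origin: lid axis, at the table. Under the lid 3 compartments 120 degrees apart, mouths 36 degrees wide, each marked by a sample on the ledge straight outward: wooden pin, steel hex nut, steel ball. At the start the opening is between pin and nut, under 1.45 rad from either.
- dowel_pin: Sample pin standing upright on the large box's ledge: light wood, 12 mm thick, 40 mm high, its top 80 mm above the table, fixed 72 mm from the lid's axis. Origin: centre of its foot. The dowel compartment lies in the direction from the lid's axis to this pin. Pin and hex nut (flat, 21 mm wide, 11 mm high) swap places from run to run.
- small_window (a point): Middle of the opening in the smaller round box's lid, 24 mm from that lid's axis, 38 mm above the table; turns with that lid. The box is of the same make, fixed, 102 mm across, 61 mm high to the top of its grip, without samples. Leave it alone. One box stands on the left of the table, the other on the right, either way round.

How it is judged:
By the outcome, as a careful person would: the job done as asked, in the order asked, and still so for the second after the job is handed in, with the robot touching nothing.
It also fails if it takes over 29 s, if anything falls off the work surface, if the arm or the gripper's body presses on something with over 40 N, if the wrist force passes 120 N, or if a joint passes its speed limit or range.

## Working session

There is one attempt and no reset: what is moved stays moved. The work goes in short steps, Python scripts to look and compute and a shell command to move; the robot and the scene stay as the last step left them, time stands still between calls to the robot, and variables do not carry over. Pictures are saved under pics/ and viewed, at most 10 in all, crops included, and the job is handed in when it is done.

```bash
mkdir -p pics
cat > h.py <<'E'
import numpy as np,cv2
from cell import robot
def grab(n):
    im,d=robot.grab_frame(n); c=robot.camera_info(n)
    K=np.array(c["K"]);R=cv2.Rodrigues(np.array(c["rvec"],float))[0];t=np.array(c["tvec"],float).ravel()
    v,u=np.mgrid[:420,:560]
    P=np.stack([(u-K[0,2])/K[0,0]*d,(v-K[1,2])/K[1,1]*d,d],-1)
    W=(P-t)@R; W[d==0]=np.nan
    return im,d,W
E
python3 - <<'E'
from h import *
for n in("top","side"):
    im,d,W=grab(n); cv2.imwrite(f"pics/{n}0.png",im[...,::-1]); np.savez(f"{n}0.npz",im=im,W=W)
o=robot.get_obs();print(o["time_s"],o["eef_pos"],o["orientation"],o["ft_force"])
E
```

```text
0.1 [142.87905381 582.18104662 203.67454539] [-3.77242916e-01 -3.11850048e+00  2.59409763e-03] [-0.49821252 -0.69855661 -0.28774992]
```

View pics/top0.png

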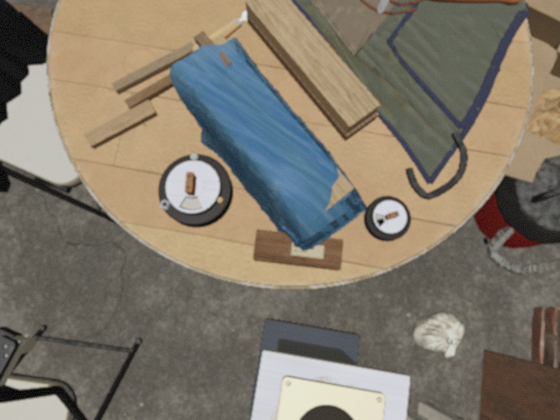

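View pics/side0.png

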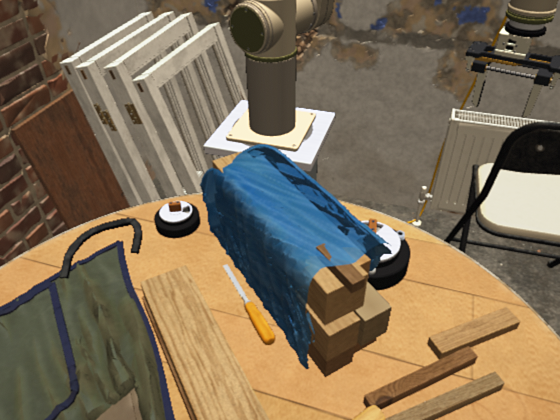

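The top view shows the large box on the left (lid centre ~(193,187), opening at ~(190,203)). A bright sample sits at (194,157), a nut-like one at (165,204) and a tan one at (220,200). The small box is at (388,218), and a blue cloth heap lies between the two boxes. The side view shows the heap partly hiding the large box.

Run:
```python
from h import *
z=np.load("top0.npz");im,W=z["im"],z["W"]
for p in[(193,187),(190,183),(190,203),(194,157),(165,204),(220,200),(388,218),(300,250),(320,190),(270,130),(205,60),(300,400),(325,415)]: print(p,W[p[1],p[0]].round(0))
# lid: height near 62, around box
s=W[145:235,150:240];c=im[145:235,150:240].astype(int)
m=(abs(s[...,2]-62)<5)&(c.min(-1)>150)
pts=s[m][:,:2].astype(np.float32);print(len(pts),cv2.minEnclosingCircle(pts))
m=(s[...,2]>30)&(s[...,2]<50)
pts=s[m][:,:2].astype(np.float32);print(len(pts),cv2.minEnclosingCircle(pts))
m=(s[...,2]>85)
print("grip",m.sum(),s[m].mean(0),cv2.minAreaRect(s[m][:,:2].astype(np.float32)))
cv2.imwrite("pics/crop1.png",cv2.resize(im[145:235,150:240,::-1],(600,600),interpolation=cv2.INTER_CUBIC))
print(np.nanmax(W[20:260,160:380,2]))
c=robot.camera_info("top");R=cv2.Rodrigues(np.array(c["rvec"]))[0];print("cam",-R.T@np.array(c["tvec"]).ravel(), c["K"][0][0])
```

```text
(193, 187) [462. 361.  84.]
(190, 183) [466. 365. 101.]
(190, 203) [432. 367.  57.]
(194, 157) [537. 381.  55.]
(165, 204) [422. 422.  53.]
(220, 200) [444. 299.  84.]
(388, 218) [470. -60.  58.]
(300, 250) [372. 115.  45.]
(320, 190) [467. 103. 212.]
(270, 130) [560. 210. 223.]
(205, 60) [676. 353. 227.]
(300, 400) [68. 66. 11.]
(325, 415) [67. 22. 87.]
1770 ((478.6358947753906, 369.39300537109375), 67.11510467529297)
1742 ((481.42633056640625, 365.1587829589844), 94.31249237060547)
grip 541 [504.82078569 310.77534669 136.16711773] ((508.03363037109375, 329.5103454589844), (70.40022277832031, 135.32374572753906), 29.653030395507812)
237.55237364153652
cam [282.729758   147.5674574  911.90922344] 402.3959877242717
```

View pics/crop1.png

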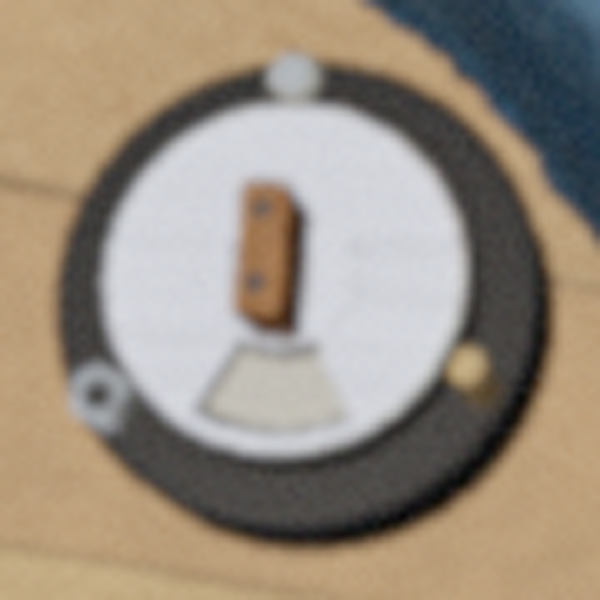

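The crop shows the ball at (295,78), nut at (98,395), wooden pin at (467,362), bar at ~(266,255) and opening at ~(272,385). Next I compute the geometry and the cloth clearance.

```bash
cat >> h.py <<'E'
def ray(n,u,v,z):
    c=robot.camera_info(n);K=np.array(c["K"]);R=cv2.Rodrigues(np.array(c["rvec"],float))[0];t=np.array(c["tvec"],float).ravel()
    C=-R.T@t;d=R.T@np.linalg.inv(K)@[u,v,1.]
    return C+d*(z-C[2])/d[2]
def crop(x,y,z,u0=150,v0=145,s=6.6667): return ray("top",u0+(x+.5)/s-.5,v0+(y+.5)/s-.5,z)
E
python3 - <<'E'
from h import *
z=np.load("top0.npz");im,W=z["im"],z["W"]
C=np.mean([crop(102,279,62),crop(468,279,62),crop(285,98,62),crop(285,458,62)],0)
print("lid",C)
for n,p in dict(ball=(295,78,48),nut=(98,395,51),pin=(467,362,80),ob=(272,418,62),oi=(277,347,62),o1=(200,410,62),o2=(345,418,62),bart=(265,184,99),barb=(262,320,99),bar=(265,252,99)).items():
    q=crop(*p);d=q-C;print(n,q.round(1),np.hypot(*d[:2]).round(1),np.degrees(np.arctan2(d[1],d[0])).round(1))
# heights above 110 near lid, in polar bins
s=W[80:300,100:330].reshape(-1,3);d=s[:,:2]-C[:2];r=np.hypot(*d.T);a=np.degrees(np.arctan2(d[:,1],d[:,0]))
for lo in range(-180,180,15):
    m=(a>=lo)&(a<lo+15)&(s[:,2]>105); mm=m&(s[:,2]>150)
    print(lo, r[m].min().round() if m.any() else None, r[mm].min().round() if mm.any() else None, np.nanmax(s[(a>=lo)&(a<lo+15)&(r<130),2]).round())
E
```

```text
lid [468.78334997 368.85121804  62.        ]
ball [540.3 383.6  48. ] 73.0 11.6
nut [422.  423.9  51. ] 72.2 130.3
pin [447.2 301.4  80. ] 70.8 -107.7
ob [422.1 363.3  62. ] 47.0 -173.2
oi [445.5 366.6  62. ] 23.4 -174.4
o1 [420.9 386.8  62. ] 51.1 159.5
o2 [426. 340.  62.] 51.6 -146.0
bart [489.3 371.7  99. ] 20.7 7.9
barb [446.  363.4  99. ] 23.4 -166.6
bar [467.6 367.1  99. ] 2.1 -123.1
-180 None None 103.0
-165 None None 104.0
-150 None None 103.0
-135 None None 101.0
-120 210.0 212.0 97.0
-105 142.0 148.0 100.0
-90 115.0 119.0 213.0
-75 101.0 104.0 234.0
-60 94.0 98.0 236.0
-45 94.0 94.0 236.0
-30 95.0 97.0 237.0
-15 107.0 107.0 227.0
0 124.0 126.0 190.0
15 167.0 167.0 103.0
30 None None 103.0
45 None None 101.0
60 None None 103.0
75 None None 101.0
90 None None 100.0
105 None None 103.0
120 None None 98.0
135 None None 101.0
150 None None 101.0
165 None None 103.0
```

The wooden pin lies at about −108° and the opening at about −172°, so the lid needs +64°. A pinch would swing the gripper's 188 mm body into the cloth heap, which is 94 mm from the axis. I'll push the bar with the closed fingers instead, keeping the body parallel to the heap.

```bash
cat >> h.py <<'E'
def to(p,yaw=None):
    "tool-frame shift (cm) to world p; tool-y direction in deg; turn to reach yaw"
    o=robot.get_obs();R=cv2.Rodrigues(np.array(o["orientation"],float))[0]
    y=np.degrees(np.arctan2(R[1,1],R[0,1]))
    print("t",round(o["time_s"],2),"pos",np.round(o["eef_pos"],1),"yaw",y.round(1),"z",R[:,2].round(3),"F",np.round(o["ft_force"],1),"w",o["gripper_width"])
    print(" shift cm",(R.T@(np.array(p)-o["eef_pos"])/10).round(2))
E
python3 -m handwheel '[{"twist":[0,0,7],"travel":[0,0,0],"fingers":0},{"twist":[0,0,7],"travel":[0,0,0],"fingers":0},{"twist":[0,0,7],"travel":[0,0,0],"fingers":0},{"twist":[0,0,7],"travel":[0,0,0],"fingers":0},{"twist":[0,0,7],"travel":[0,0,0],"fingers":0},{"twist":[0,0,7],"travel":[0,0,0],"fingers":0},{"twist":[0,0,7],"travel":[0,0,0],"fingers":0},{"twist":[0,0,7],"travel":[0,0,0],"fingers":0}]' 20
python3 -c "
from h import *
to((447,406,204))"
```

```text
time_s: 0.77
eef_pos: [142.9, 582.4, 204.0]
orientation: [1.805, 2.571, -0.002]
ft_force: [-0.7, 0.1, -0.9]
gripper_width: 0.477
grasp_force: 0.0
t 0.77 pos [142.9 582.4 204. ] yaw 19.9 z [-0.    -0.001 -1.   ] F [-0.7  0.1 -0.9] w 0.47710652115757146
 shift cm [-2.692e+01  2.261e+01  1.000e-02]
```

```bash
python3 -m handwheel '[{"twist":[0,0,0],"travel":[-2.7,2.25,0],"fingers":0},{"twist":[0,0,0],"travel":[-2.7,2.25,0],"fingers":0},{"twist":[0,0,0],"travel":[-2.7,2.25,0],"fingers":0},{"twist":[0,0,0],"travel":[-2.7,2.25,0],"fingers":0},{"twist":[0,0,0],"travel":[-2.7,2.25,0],"fingers":0},{"twist":[0,0,0],"travel":[-2.7,2.25,0],"fingers":0},{"twist":[0,0,0],"travel":[-2.7,2.25,0],"fingers":0},{"twist":[0,0,0],"travel":[-2.7,2.25,0],"fingers":0}]'
python3 - <<'E'
from h import *
to((447,406,204))
im,d,W=grab("top");cv2.imwrite("pics/top1.png",im[...,::-1])
E
```

```text
time_s: 1.43
eef_pos: [387.7, 440.9, 204.2]
orientation: [-1.797, -2.577, 0.001]
ft_force: [0.2, 0.3, 0.1]
gripper_width: 0.01
grasp_force: 0.0
t 1.43 pos [387.7 440.9 204.2] yaw 20.2 z [-0.001 -0.    -1.   ] F [0.2 0.3 0.1] w 0.010267128007159745
 shift cm [-5.32  4.36  0.02]
```

View pics/top1.png

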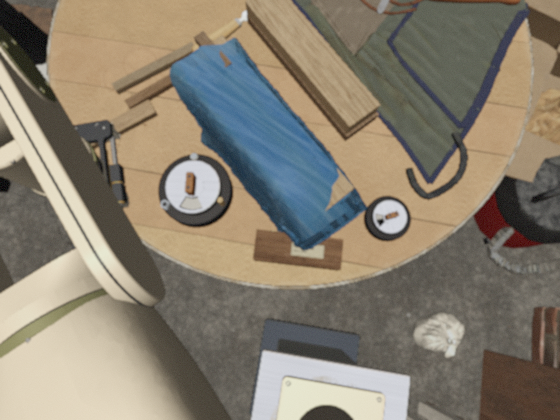

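The gripper shows at ~(105,165), approaching the box, and the box is unchanged. I'll move beside the bar and descend.

```bash
python3 -m handwheel '[{"twist":[0,0,0],"travel":[-2.6,2.15,0],"fingers":0},{"twist":[0,0,0],"travel":[-2.6,2.15,0],"fingers":0},{"twist":[0,0,0],"travel":[0,0,0],"fingers":0},{"twist":[0,0,0],"travel":[0,0,3],"fingers":0},{"twist":[0,0,0],"travel":[0,0,3],"fingers":0},{"twist":[0,0,0],"travel":[0,0,3],"fingers":0},{"twist":[0,0,0],"travel":[0,0,0],"fingers":0}]'
python3 - <<'E'
from h import *
to((447,406,85))
im,d,W=grab("top");cv2.imwrite("pics/top2.png",im[120:260,90:280,::-1].repeat(4,0).repeat(4,1))
im,d,W=grab("side");cv2.imwrite("pics/side2.png",im[180:310,330:470,::-1].repeat(4,0).repeat(4,1))
E
```

```text
time_s: 2.07
eef_pos: [440.7, 405.3, 106.9]
orientation: [-1.796, -2.573, 0.018]
ft_force: [-1.1, -1.1, -2.3]
gripper_width: 0.004
grasp_force: 0.0
t 2.07 pos [440.7 405.3 106.9] yaw 20.2 z [-0.009 -0.007 -1.   ] F [-1.1 -1.1 -2.3] w 0.004162360834300074
 shift cm [-0.14  0.64  2.18]
```

View pics/top2.png

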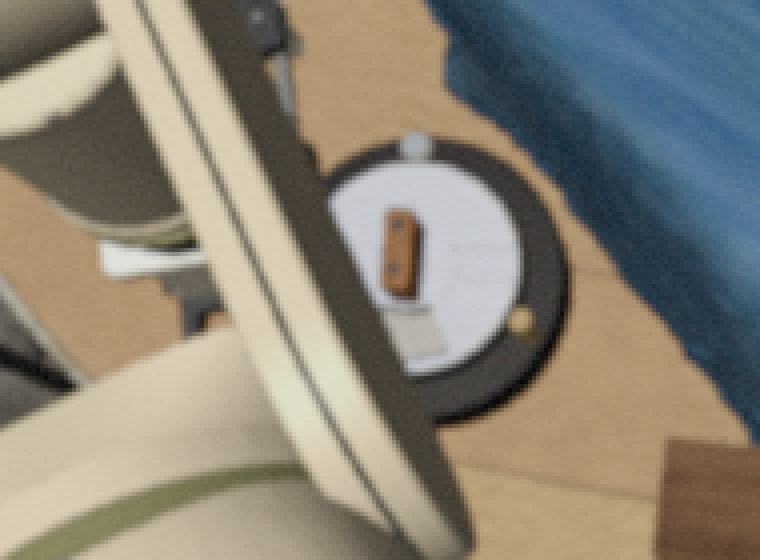

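The arm hides part of the box, but the bar, pin and about half of the opening are visible and unmoved. I'll go down the last bit and plan the push.

```bash
python3 -m handwheel '[{"twist":[0,0,0],"travel":[0,0,2.2],"fingers":0},{"twist":[0,0,0],"travel":[0,0,0],"fingers":0}]'
cat >> h.py <<'E'
C=np.array([468.8,368.5])
D=lambda a:np.array([np.cos(np.radians(a)),np.sin(np.radians(a))])
def goal(phi,r=14):
    psi=20+40*(phi+172)/64.;b=np.radians(phi+90-psi)
    return C+r*D(phi)+(8+17.5*abs(np.cos(b))+7.5*abs(np.sin(b)))*D(phi-90),psi
def plan(phis):
    o=robot.get_obs();R=cv2.Rodrigues(np.array(o["orientation"],float))[0]
    p=np.array(o["eef_pos"])[:2];y=np.degrees(np.arctan2(R[1,1],R[0,1]))
    print(round(o["time_s"],2),np.round(o["eef_pos"],1),y.round(1),np.round(o["ft_force"],1))
    for f in phis:
        g,s=goal(f);d=g-p;m=(y+s)/2   # tool y dir m, tool x dir m+90 (z down)
        print(f,g.round(1),"twz",round(y-s,1),"tx,ty cm",(d@D(m+90)/10).round(2),(d@D(m)/10).round(2));p,y=g,s
E
python3 -c "
from h import *
to((447,406,85))
plan([-172,-164,-156,-148,-140,-132,-124,-116,-108])"
```

```text
time_s: 2.33
eef_pos: [444.5, 408.3, 92.3]
orientation: [-1.797, -2.577, 0.001]
ft_force: [-0.6, -1.1, -1.3]
gripper_width: 0.004
grasp_force: 0.0
t 2.33 pos [444.5 408.3  92.3] yaw 20.2 z [-0. -0. -1.] F [-0.6 -1.1 -1.3] w 0.004336943456049405
 shift cm [-0.3   0.15  0.73]
2.33 [444.5 408.3  92.3] 20.2 [-0.6 -1.1 -1.3]
-172 [452.3 385.3] twz 0.2 tx,ty cm -2.42 -0.06
-164 [450.3 382.1] twz -5.0 tx,ty cm -0.23 -0.31
-156 [449.  378.6] twz -5.0 tx,ty cm -0.25 -0.28
-148 [448.2 375. ] twz -5.0 tx,ty cm -0.26 -0.26
-140 [448.1 371.4] twz -5.0 tx,ty cm -0.28 -0.23
-132 [447.2 369.1] twz -5.0 tx,ty cm -0.11 -0.22
-124 [446.6 366.6] twz -5.0 tx,ty cm -0.13 -0.23
-116 [446.4 363.9] twz -5.0 tx,ty cm -0.14 -0.23
-108 [446.4 361. ] twz -5.0 tx,ty cm -0.16 -0.23
```

```bash
python3 -m handwheel '[{"twist":[0,0,0],"travel":[0,0,0.7],"fingers":0},{"twist":[0,0,0],"travel":[-1.2,0,0],"fingers":0},{"twist":[0,0,0],"travel":[-1.2,0,0],"fingers":0},{"twist":[0,0,-5],"travel":[-0.25,-0.3,0],"fingers":0},{"twist":[0,0,-5],"travel":[-0.25,-0.3,0],"fingers":0},{"twist":[0,0,0],"travel":[0,0,0],"fingers":0},{"twist":[0,0,0],"travel":[0,0,0],"fingers":0}]'
python3 -c "
from h import *
plan([-156,-148,-140,-132,-124,-116,-108])
im,d,W=grab('top');cv2.imwrite('pics/top3.png',im[120:260,90:280,::-1].repeat(4,0).repeat(4,1))"
```

```text
time_s: 2.92
eef_pos: [450.5, 378.1, 86.8]
orientation: [1.571, 2.72, 0.002]
ft_force: [-0.8, 1.1, -0.9]
gripper_width: 0.005
grasp_force: 0.0
2.92 [450.5 378.1  86.8] 30.0 [-0.8  1.1 -0.9]
-156 [449.  378.6] twz -0.0 tx,ty cm 0.12 -0.11
-148 [448.2 375. ] twz -5.0 tx,ty cm -0.26 -0.26
-140 [448.1 371.4] twz -5.0 tx,ty cm -0.28 -0.23
-132 [447.2 369.1] twz -5.0 tx,ty cm -0.11 -0.22
-124 [446.6 366.6] twz -5.0 tx,ty cm -0.13 -0.23
-116 [446.4 363.9] twz -5.0 tx,ty cm -0.14 -0.23
-108 [446.4 361. ] twz -5.0 tx,ty cm -0.16 -0.23
```

View pics/top3.png

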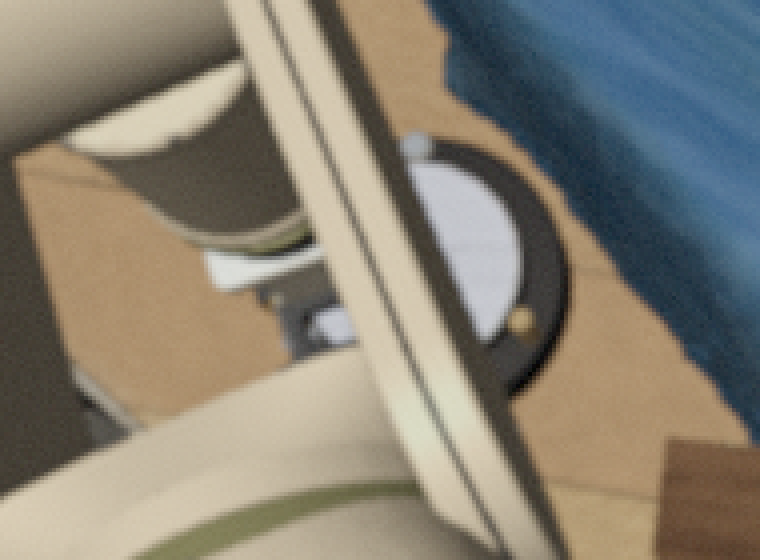

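The arm now hides the bar. The side force is about 2 N, which fits contact. I'll continue the push.

```bash
python3 -m handwheel '[{"twist":[0,0,-5],"travel":[-0.2,-0.35,0],"fingers":0},{"twist":[0,0,-5],"travel":[-0.27,-0.25,0],"fingers":0},{"twist":[0,0,-5],"travel":[-0.12,-0.22,0],"fingers":0},{"twist":[0,0,-5],"travel":[-0.13,-0.23,0],"fingers":0},{"twist":[0,0,-5],"travel":[-0.14,-0.23,0],"fingers":0},{"twist":[0,0,0],"travel":[0,0,0],"fingers":0},{"twist":[0,0,0],"travel":[0,0,0],"fingers":0}]'
python3 -c "
from h import *
plan([-116,-108])"
```

```text
time_s: 3.55
eef_pos: [445.4, 364.1, 86.0]
orientation: [0.946, 2.995, 0.001]
ft_force: [-0.1, -0.6, -0.4]
gripper_width: 0.003
grasp_force: 0.0
3.55 [445.4 364.1  86. ] 55.0 [-0.1 -0.6 -0.4]
-116 [446.4 363.9] twz -0.0 tx,ty cm -0.1 0.03
-108 [446.4 361. ] twz -5.0 tx,ty cm -0.16 -0.23
```

```bash
python3 -m handwheel '[{"twist":[0,0,0],"travel":[2,0,0],"fingers":0},{"twist":[0,0,0],"travel":[0,0,-4],"fingers":0},{"twist":[0,0,0],"travel":[1,0,-4],"fingers":0},{"twist":[0,0,0],"travel":[4,0,0],"fingers":0},{"twist":[0,0,0],"travel":[4,0,0],"fingers":0},{"twist":[0,0,0],"travel":[0,0,0],"fingers":0}]'
python3 - <<'E'
from h import *
to((447,406,85))
im,d,W=grab("top");cv2.imwrite("pics/top4.png",cv2.resize(im[145:235,150:240,::-1],(600,600),interpolation=cv2.INTER_CUBIC))
E
```

```text
time_s: 4.05
eef_pos: [350.5, 430.8, 167.1]
orientation: [-0.94, -2.996, -0.005]
ft_force: [1.0, -0.9, -0.4]
gripper_width: 0.009
grasp_force: 0.0
t 4.05 pos [350.5 430.8 167.1] yaw 55.2 z [-0.001  0.004 -1.   ] F [ 1.  -0.9 -0.4] w 0.009279952388094372
 shift cm [-9.36  3.45  8.2 ]
```

View pics/top4.png

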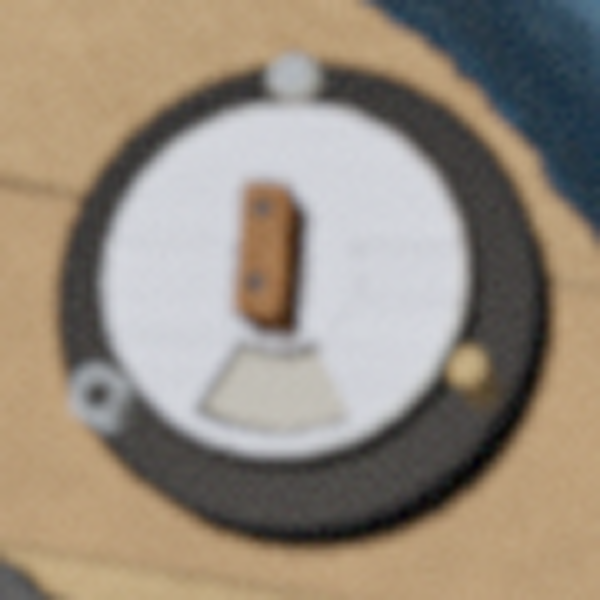

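The lid has not moved (bar still at ~(266,255)), so the fingers missed the bar. I'll check numerically where the fingers really are.

Run:
```python
from h import *
o=robot.get_obs();e=np.array(o["eef_pos"]);R=cv2.Rodrigues(np.array(o["orientation"],float))[0];print(e)
for n in("top","side"):
    im,d,W=grab(n);np.savez(n+"5.npz",im=im,W=W)
    L=(W-e)@R   # tool frame
    ok=(abs(L[...,0])<130)&(abs(L[...,1])<130)&(L[...,2]>-150)&(L[...,2]<40)&(W[...,2]>70)&(np.hypot(W[...,0]-469,W[...,1]-369)>95)
    print(n,ok.sum())
    for lo in range(-150,40,15):
        m=ok&(L[...,2]>=lo)&(L[...,2]<lo+15)
        if m.sum()>3:print(lo,m.sum(),np.percentile(L[m],[2,50,98],axis=0).round(0).tolist())
```

```text
[352.3784594  429.0853152  166.40969856]
top 1131
-150 637 [[-36.0, -92.0, -146.0], [-19.0, -74.0, -142.0], [-2.0, 70.0, -137.0]]
-135 263 [[-36.0, -92.0, -134.0], [-32.0, -11.0, -124.0], [-2.0, 80.0, -120.0]]
-120 182 [[-36.0, -81.0, -120.0], [-30.0, -30.0, -116.0], [-23.0, 82.0, -107.0]]
-105 23 [[-35.0, -84.0, -104.0], [-21.0, -84.0, -101.0], [1.0, 81.0, -100.0]]
-45 14 [[-1.0, -14.0, -45.0], [4.0, -13.0, -39.0], [8.0, -13.0, -31.0]]
-30 9 [[-10.0, -14.0, -28.0], [-9.0, -8.0, -24.0], [6.0, 4.0, -17.0]]
side 3440
-150 1325 [[-36.0, -90.0, -149.0], [-15.0, 23.0, -141.0], [29.0, 94.0, -135.0]]
-135 755 [[-37.0, -86.0, -135.0], [-23.0, 20.0, -128.0], [25.0, 94.0, -120.0]]
-120 622 [[-37.0, -81.0, -120.0], [-30.0, 27.0, -113.0], [28.0, 87.0, -105.0]]
-105 177 [[-36.0, -81.0, -105.0], [-10.0, 29.0, -102.0], [30.0, 87.0, -95.0]]
-90 100 [[-11.0, -16.0, -88.0], [-9.0, 10.0, -80.0], [7.0, 19.0, -75.0]]
-75 134 [[-12.0, -16.0, -74.0], [-9.0, 5.0, -67.0], [7.0, 18.0, -60.0]]
-60 123 [[-11.0, -15.0, -60.0], [-9.0, 7.0, -53.0], [6.0, 18.0, -46.0]]
-45 120 [[-12.0, -14.0, -45.0], [-9.0, 6.0, -37.0], [6.0, 16.0, -30.0]]
-30 81 [[-12.0, -12.0, -30.0], [-9.0, 1.0, -24.0], [8.0, 15.0, -16.0]]
```

Run:
```python
from h import *
print(robot.tip_extent)
o=robot.get_obs();e=np.array(o["eef_pos"])
c=robot.camera_info("side");K=np.array(c["K"],float)
R=cv2.Rodrigues(np.array(o["orientation"],float))[0]
W=np.load("side5.npz")["W"];im=np.load("side5.npz")["im"]
for l in range(-60,40,6):
    q=e+R@[-9.,0,l];p=cv2.projectPoints(q[None],np.array(c["rvec"]),np.array(c["tvec"]),K,None)[0].ravel();u,v=p.round().astype(int)
    print(l,u,v,((W[v,u]-e)@R).round(0),W[v,u].round(0),im[v,u])
v0,u0=p.astype(int);
cv2.imwrite("pics/side5.png",cv2.resize(im[130:270,340:500,::-1],(800,700)[:2] if 0 else (640,560),interpolation=cv2.INTER_CUBIC))
```

```text
14.0
-60 416 147 [ -6.  -2. -57.] [358. 422. 223.] [71 64 54]
-54 415 149 [ -7.  -2. -53.] [359. 421. 218.] [85 76 64]
-48 415 152 [ -6.  -2. -45.] [358. 422. 211.] [66 60 50]
-42 414 154 [ -6.  -3. -40.] [358. 421. 206.] [85 77 63]
-36 414 157 [ -3.  -4. -32.] [355. 422. 197.] [67 60 51]
-30 413 160 [ -5.  -3. -26.] [357. 422. 192.] [82 75 62]
-24 413 162 [ -7.  -1. -23.] [360. 422. 188.] [66 60 50]
-18 412 165 [ -6.  -3. -15.] [358. 421. 180.] [70 64 53]
-12 412 167 [ 856. -601.  676.] [-691.  423. -511.] [121 112  98]
-6 411 170 [ 854. -602.  692.] [-690.  421. -527.] [116 107  94]
0 411 172 [ 853. -599.  702.] [-688.  423. -536.] [114 103  90]
6 410 174 [ 844. -596.  707.] [-678.  420. -542.] [114 104  89]
12 410 177 [ 855. -601.  731.] [-690.  423. -566.] [109 100  85]
18 409 179 [ 855. -604.  745.] [-692.  420. -579.] [114 103  89]
24 409 182 [ 848. -596.  754.] [-682.  423. -589.] [117 107  91]
30 409 184 [ 856. -600.  771.] [-691.  424. -606.] [116 106  90]
36 408 186 [ 858. -604.  786.] [-695.  422. -621.] [114 104  88]
```

View pics/side5.png

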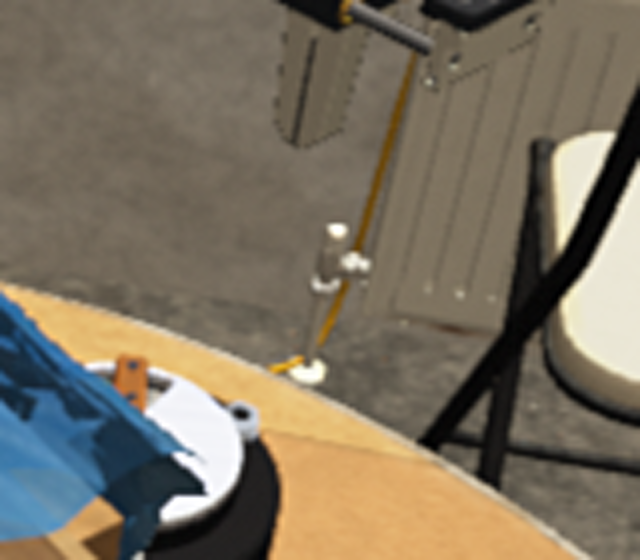

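The side view shows the fingertips ending near (300,145). By depth they are about 28 mm higher than the nominal TCP offset says, with the body start shifted equally. At a TCP height of 86 they passed just over the bar. I'll repeat the push lower, stepping down while watching the force.

```bash
python3 -m handwheel '[{"twist":[0,0,7],"travel":[0,0,0],"fingers":0},{"twist":[0,0,7],"travel":[0,0,0],"fingers":0},{"twist":[0,0,7],"travel":[0,0,0],"fingers":0},{"twist":[0,0,7],"travel":[0,0,0],"fingers":0},{"twist":[0,0,7],"travel":[0,0,0],"fingers":0},{"twist":[0,0,0],"travel":[-1.8,2.7,0],"fingers":0},{"twist":[0,0,0],"travel":[-1.8,2.7,0],"fingers":0},{"twist":[0,0,0],"travel":[-1.8,2.7,0],"fingers":0}]'
python3 -m handwheel '[{"twist":[0,0,0],"travel":[0,0,2.5],"fingers":0},{"twist":[0,0,0],"travel":[0,0,2.5],"fingers":0},{"twist":[0,0,0],"travel":[0,0,2.5],"fingers":0},{"twist":[0,0,0],"travel":[0,0,0],"fingers":0},{"twist":[0,0,0],"travel":[0,0,0],"fingers":0}]'
python3 -c "
from h import *
to((447,406,85))
to((447,406,60))"
```

```text
time_s: 4.87
eef_pos: [451.4, 402.8, 165.3]
orientation: [1.8, 2.574, -0.001]
ft_force: [0.3, 0.5, 0.4]
gripper_width: 0.002
grasp_force: 0.0
time_s: 5.28
eef_pos: [449.0, 402.2, 88.7]
orientation: [-1.8, -2.573, 0.007]
ft_force: [-0.2, -1.0, -0.7]
gripper_width: 0.006
grasp_force: 0.0
t 5.28 pos [449.  402.2  88.7] yaw 20.0 z [-0.004 -0.003 -1.   ] F [-0.2 -1.  -0.7] w 0.006135952643723418
 shift cm [ 0.43 -0.05  0.37]
t 5.28 pos [449.  402.2  88.7] yaw 20.0 z [-0.004 -0.003 -1.   ] F [-0.2 -1.  -0.7] w 0.006135952643723418
 shift cm [ 0.43 -0.04  2.87]
```

```bash
python3 -m handwheel '[{"twist":[0,0,0],"travel":[0.4,0,0.6],"fingers":0},{"twist":[0,0,0],"travel":[0,0,0.6],"fingers":0},{"twist":[0,0,0],"travel":[0,0,0],"fingers":0}]'|grep -E "pos|force"
python3 -c "
from h import *
to((447,406,60))"
```

```text
eef_pos: [448.2, 408.3, 78.9]
ft_force: [0.0, 0.1, -0.9]
grasp_force: 0.0
t 5.53 pos [448.2 408.3  78.9] yaw 20.2 z [ 0.001  0.    -1.   ] F [ 0.   0.1 -0.9] w 0.004095013248744761
 shift cm [-0.17 -0.19  1.89]
```

```bash
python3 -m handwheel '[{"twist":[0,0,0],"travel":[0,0,0.5],"fingers":0},{"twist":[0,0,0],"travel":[0,0,0],"fingers":0}]'|grep -E "pos|force"
python3 -m handwheel '[{"twist":[0,0,0],"travel":[0,0,0.4],"fingers":0},{"twist":[0,0,0],"travel":[0,0,0],"fingers":0}]'|grep -E "pos|force"
python3 - <<'E'
from h import *
to((447,406,60))
o=robot.get_obs();e=np.array(o["eef_pos"]);R=cv2.Rodrigues(np.array(o["orientation"],float))[0]
im,d,W=grab("side");np.savez("side6.npz",im=im,W=W)
L=(W-e)@R;m=(abs(L[...,0])<15)&(abs(L[...,1])<22)&(L[...,2]>-90)&(L[...,2]<30)
print(m.sum(),W[m][:,2].min() if m.any() else 0, np.histogram(L[m][:,2],range(-90,40,10))[0])
E
```

```text
eef_pos: [447.9, 407.9, 73.4]
ft_force: [0.2, 0.1, 0.5]
grasp_force: 0.0
eef_pos: [447.8, 407.8, 69.1]
ft_force: [-0.4, -0.3, 0.1]
grasp_force: 0.0
t 5.87 pos [447.8 407.8  69.1] yaw 20.2 z [-0. -0. -1.] F [-0.4 -0.3  0.1] w 0.008038156737555598
 shift cm [-0.14 -0.13  0.91]
298 53.64807759443859 [  0   0   0   9   7  31  43   7   0 199   2   0]
```

No contact even though the nominal tip is below the lid face, so the offset is confirmed. I'll go down 1 cm more and push.

```bash
python3 -m handwheel '[{"twist":[0,0,0],"travel":[0,0,0.5],"fingers":0},{"twist":[0,0,0],"travel":[0,0,0.4],"fingers":0},{"twist":[0,0,0],"travel":[0,0,0],"fingers":0}]'|grep -E "pos|force"
python3 -m handwheel '[{"twist":[0,0,0],"travel":[-0.9,0,0],"fingers":0},{"twist":[0,0,0],"travel":[-0.9,0,0],"fingers":0},{"twist":[0,0,-5],"travel":[-0.4,-0.3,0],"fingers":0},{"twist":[0,0,-5],"travel":[-0.25,-0.3,0],"fingers":0},{"twist":[0,0,0],"travel":[0,0,0],"fingers":0}]'|grep -E "pos|force"
python3 -c "
from h import *
plan([-164,-156,-148,-140,-132,-124,-116,-108])"
```

```text
eef_pos: [447.4, 407.4, 59.4]
ft_force: [0.1, 0.5, 0.2]
grasp_force: 0.0
eef_pos: [451.5, 381.6, 60.9]
ft_force: [-0.5, 0.2, 0.2]
grasp_force: 0.0
6.58 [451.5 381.6  60.9] 30.4 [-0.5  0.2  0.2]
-164 [450.3 382.1] twz 5.4 tx,ty cm 0.1 -0.08
-156 [449.  378.6] twz -5.0 tx,ty cm -0.25 -0.28
-148 [448.2 375. ] twz -5.0 tx,ty cm -0.26 -0.26
-140 [448.1 371.4] twz -5.0 tx,ty cm -0.28 -0.23
-132 [447.2 369.1] twz -5.0 tx,ty cm -0.11 -0.22
-124 [446.6 366.6] twz -5.0 tx,ty cm -0.13 -0.23
-116 [446.4 363.9] twz -5.0 tx,ty cm -0.14 -0.23
-108 [446.4 361. ] twz -5.0 tx,ty cm -0.16 -0.23
```

```bash
python3 -m handwheel '[{"twist":[0,0,0],"travel":[-0.15,-0.35,0],"fingers":0},{"twist":[0,0,-5],"travel":[-0.26,-0.26,0],"fingers":0},{"twist":[0,0,-5],"travel":[-0.28,-0.23,0],"fingers":0},{"twist":[0,0,0],"travel":[0,0,0],"fingers":0}]'|grep -E "pos|force"
python3 -m handwheel '[{"twist":[0,0,-5],"travel":[-0.2,-0.22,0],"fingers":0},{"twist":[0,0,-5],"travel":[-0.13,-0.23,0],"fingers":0},{"twist":[0,0,-5],"travel":[-0.14,-0.23,0],"fingers":0},{"twist":[0,0,-5],"travel":[-0.16,-0.23,0],"fingers":0},{"twist":[0,0,0],"travel":[0,0,0],"fingers":0},{"twist":[0,0,0],"travel":[0,0,0],"fingers":0}]'|grep -E "pos|force"
python3 -c "
from h import *
plan([-116,-108])"
```

```text
eef_pos: [447.6, 373.4, 61.2]
ft_force: [-1.6, 6.8, -0.8]
grasp_force: 3.3
eef_pos: [445.5, 362.5, 61.2]
ft_force: [-3.9, 6.4, 2.0]
grasp_force: 3.4
7.42 [445.5 362.5  61.2] 60.1 [-3.9  6.4  2. ]
-116 [446.4 363.9] twz 5.1 tx,ty cm 0.0 0.16
-108 [446.4 361. ] twz -5.0 tx,ty cm -0.16 -0.23
```

Contact is confirmed at about 7 N. I'll back off and measure the bar angle.

```bash
python3 -m handwheel '[{"twist":[0,0,0],"travel":[2,0,0],"fingers":0},{"twist":[0,0,0],"travel":[0,0,-4],"fingers":0},{"twist":[0,0,0],"travel":[1,0,-4],"fingers":0},{"twist":[0,0,0],"travel":[4,0,0],"fingers":0},{"twist":[0,0,0],"travel":[4,0,0],"fingers":0},{"twist":[0,0,0],"travel":[0,0,0],"fingers":0}]'|grep -E "pos|force"
cat >> h.py <<'E'
def bar(im):
    "bar top direction (deg) in world, via its brown pixels on the z=99 plane"
    c=im[165:210,170:215].astype(int);m=(c[...,0]-c[...,2]>50)&(c[...,0]>110)
    v,u=np.nonzero(m);P=np.array([ray("top",a+170,b+165,99)[:2] for a,b in zip(u,v)],np.float32)
    mu,ev=cv2.PCACompute(P,None);return len(P),mu,np.degrees(np.arctan2(ev[0,1],ev[0,0]))%180-180
E
python3 - <<'E'
from h import *
print(bar(np.load("top0.npz")["im"]))
im,d,W=grab("top");print(bar(im));cv2.imwrite("pics/top7.png",cv2.resize(im[145:235,150:240,::-1],(600,600),interpolation=cv2.INTER_CUBIC))
print(robot.get_obs()["eef_pos"])
E
```

```text
eef_pos: [346.5, 419.0, 141.9]
ft_force: [0.4, -0.7, -1.0]
grasp_force: 0.0
(114, array([[467.19498, 367.0116 ]], dtype=float32), np.float32(-171.63219))
(105, array([[467.32877, 367.42514]], dtype=float32), np.float32(-118.8517))
[348.42271512 417.46151578 141.24737267]
```

View pics/top7.png

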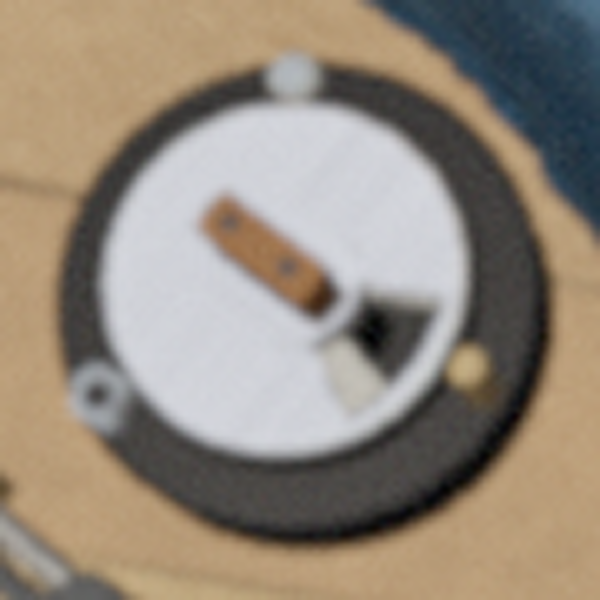

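The lid now stands at about −119° (bar centre ~(268,252), opening ~(378,345)), and the dark mouth is partly exposed. It needs about 10.5° more, so I'll push again with the finger face flat on the bar.

```bash
python3 -c "
from h import *
to((422,376,141))"
```

```text
t 7.97 pos [348.4 417.5 141.2] yaw 60.3 z [ 0.     0.001 -1.   ] F [ 0.4  0.7 -0.4] w -0.001555940787052115
 shift cm [-8.45  0.05  0.02]
```

```bash
python3 -m handwheel '[{"twist":[0,0,0],"travel":[-2.8,0,0],"fingers":0},{"twist":[0,0,0],"travel":[-2.8,0,0],"fingers":0},{"twist":[0,0,0],"travel":[-2.8,0,0],"fingers":0},{"twist":[0,0,0],"travel":[0,0,0],"fingers":0},{"twist":[0,0,0],"travel":[0,0,2.6],"fingers":0},{"twist":[0,0,0],"travel":[0,0,2.6],"fingers":0},{"twist":[0,0,0],"travel":[0,0,2.4],"fingers":0},{"twist":[0,0,0],"travel":[0,0,0],"fingers":0}]'|grep -E "pos|force"
python3 -m handwheel '[{"twist":[0,0,0],"travel":[0,0,0],"fingers":0}]'|grep -E "pos|force"
python3 -c "
from h import *
to((445.5,362.5,61));to((447,358.3,61))"
```

```text
eef_pos: [420.7, 371.1, 58.7]
ft_force: [-0.5, 0.2, -0.3]
grasp_force: 0.0
eef_pos: [422.6, 372.9, 63.1]
ft_force: [-0.4, -0.4, -0.2]
grasp_force: 0.0
t 8.72 pos [422.6 372.9  63.1] yaw 60.1 z [-0.003 -0.003 -1.   ] F [-0.4 -0.4 -0.2] w 0.0061924529303067025
 shift cm [-2.5   0.24  0.21]
t 8.72 pos [422.6 372.9  63.1] yaw 60.1 z [-0.003 -0.003 -1.   ] F [-0.4 -0.4 -0.2] w 0.0061924529303067025
 shift cm [-2.84 -0.05  0.21]
```

```bash
python3 -m handwheel '[{"twist":[0,0,0],"travel":[-1.2,0.1,0],"fingers":0},{"twist":[0,0,0],"travel":[-1.2,0.1,0],"fingers":0},{"twist":[0,0,-4],"travel":[-0.15,-0.1,0],"fingers":0},{"twist":[0,0,-4],"travel":[-0.15,-0.15,0],"fingers":0},{"twist":[0,0,-3.5],"travel":[-0.15,-0.15,0],"fingers":0},{"twist":[0,0,0],"travel":[0,0,0],"fingers":0},{"twist":[0,0,0],"travel":[0,0,0],"fingers":0}]'|grep -E "pos|force"
python3 -c "
from h import *
to((447,358.3,61))"
```

```text
eef_pos: [448.2, 360.5, 66.8]
ft_force: [-9.1, 7.2, 2.4]
grasp_force: 5.3
t 9.3 pos [448.2 360.5  66.8] yaw 71.7 z [-0.     0.004 -1.   ] F [-9.1  7.2  2.4] w -0.00215695424593164
 shift cm [ 0.04 -0.25  0.58]
```

```bash
python3 -m handwheel '[{"twist":[0,0,0],"travel":[2,0,0],"fingers":0},{"twist":[0,0,0],"travel":[0,0,-4],"fingers":0},{"twist":[0,0,0],"travel":[1,0,-4],"fingers":0},{"twist":[0,0,0],"travel":[4,0,0],"fingers":0},{"twist":[0,0,0],"travel":[4,0,0],"fingers":0},{"twist":[0,0,0],"travel":[0,0,0],"fingers":0},{"twist":[0,0,0],"travel":[0,0,0],"fingers":0}]'|grep -E "pos|force"
python3 - <<'E'
from h import *
im,d,W=grab("top");print(bar(im));cv2.imwrite("pics/top8.png",cv2.resize(im[145:235,150:240,::-1],(600,600),interpolation=cv2.INTER_CUBIC))
o=robot.get_obs();print(o["eef_pos"],o["qd"],o["time_s"])
E
```

```text
eef_pos: [343.8, 394.3, 147.1]
ft_force: [0.8, -0.4, -0.5]
grasp_force: 0.0
(110, array([[466.7344, 367.0751]], dtype=float32), np.float32(-105.639984))
[344.67806201 393.83059269 146.6355283 ] [-0.02727313  0.02482945 -0.00325386 -0.00420229 -0.00379936 -0.00419757] 9.9333
```

View pics/top8.png

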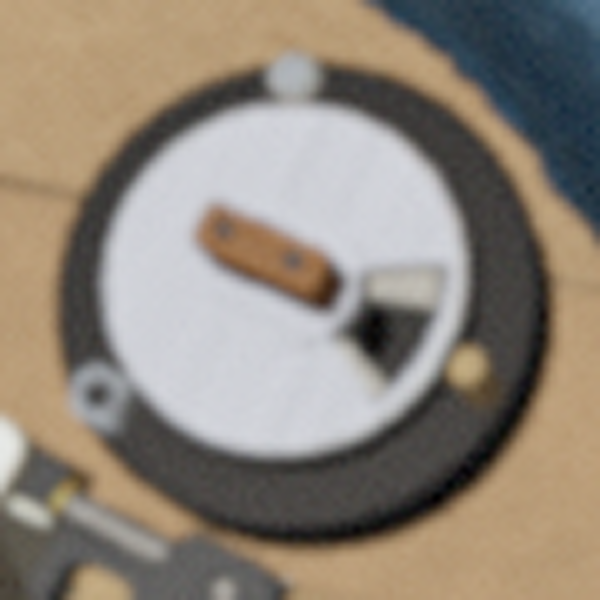

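Run:
```python
from h import *
for n,p in dict(openU=(444,266,62),openUin=(362,270,62),openL=(380,394,62),mouthU=(432,308,58),mouthL=(389,383,58),mouthUb=(432,308,62),mouthLb=(389,383,62),pin=(467,362,80)).items():
    d=crop(*p)[:2]-C;print(n,np.hypot(*d).round(1),np.degrees(np.arctan2(d[1],d[0])).round(1))
```

```text
openU 51.6 -76.2
openUin 24.8 -74.7
openL 50.5 -131.0
mouthU 48.2 -91.6
mouthL 48.5 -125.7
mouthUb 49.1 -92.6
mouthLb 49.6 -125.9
pin 70.5 -107.8
```

```bash
python3 -c "
from h import *
print(robot.finish_job())"
```

```text
the job is handed in; nothing more can be done
None
```

The large box's lid now has its opening fully over the dowel compartment, about 4° off centre against an allowed 11°; I turned it by pushing the grip with closed fingers, because a pinch would have swung the gripper into the cloth heap, and the arm is clear, the small box was not touched, and the job was handed in at about 10 s.

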